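Mug under the spout, sprung gate held half open

TASK

I am about to tip coffee beans into the top of the steel dosing hopper and want them to run slowly into the mug. Stand the mug upright on the worktop with its mouth centred under the hopper's spout and let go of it; then draw the hopper's spring-loaded gate out by its pull bar to half of its travel, so that the pointer is at the middle one of the three marks, and finish while still holding it there against its spring. Do not knock the other things about.

Things in the scene. Friction and masses are not known exactly. Their poses are not given: they have to be found in the camera images.
- hopper: bare-steel dosing hopper on a stand, fixed to the worktop. Origin on the worktop straight below the middle of the spout's mouth; x axis from the spout back to the column, the gate is drawn out along -y, z up. Foot plate x = +67 to +233 mm, y = -75 to +75 mm, 12 mm high; column at x = +190 mm. Gate guide rails run out to y = -200 mm at z = 173 to 207 mm.
- spout (a point): middle of the spout's mouth, 112 mm above the worktop, facing down; axes as the hopper's. The mouth is about 30 x 34 mm inside, 36 x 40 mm outside. A chute 46 mm wide rises from it backward (+x) to the throat under the hopper's funnel.
- rim (a point): centre of the hopper's open top rim, 311 mm above the worktop, at hopper x = +98 mm; axes as the hopper's. The rim is round, 109 mm across, and the funnel below it tapers down to the throat, 44 mm across, at z = 212 mm.
- gate (a joint): travel of the flat sliding gate in m: 0 shut, 0.05 fully out (stop), so half is 0.025. It slides along the hopper's -y axis (to the right, seen from the spout's side). A spring pulls it shut: about 4 N at 0, 9 N at half, 14 N fully out. A black pointer on the gate runs along three black marks on the front guide rail (shut, half, fully out; 25 mm apart).
- pull_bar (a point): centre of the gate's pull bar, a black round bar 16 mm thick, 60 mm long, along the hopper's x axis, on two posts 36 mm apart. It is 236 mm above the worktop, 32 mm above the gate blade, at hopper x = +98 mm, y = -135 mm when shut; it moves with the gate. Axes as the hopper's. The funnel's rim is 80 mm away toward +y.
- mug: plain green mug, 96 mm high, outside diameter 86 mm, open top, one handle, about 0.3 kg, standing. Origin at its underside, 16 mm from the axis of the round part: that axis is at y = +16 mm; the handle points along the mug's -y axis and reaches y = -59 mm. z up.
- mug_axis (a point): on the axis of the mug's round part at its underside; axes as the mug's
- mug_handle (a point): middle of the mug's handle, 62 mm from the axis of the round part and 62 mm above the underside; axes as the mug's. Pinch it across its width, along the mug's x axis: it is up to 30 mm wide, spans 17 to 89 mm in height and stands out 32 mm from the wall.
- spice_jar: bystander: spice jar with a screw cap, 46 mm diameter, 106 mm high, standing; origin at the centre of its underside
- salt_shaker: bystander: small salt shaker with a pierced dome, 44 mm diameter, 90 mm high; origin at the centre of its underside
- glass_jar: bystander: lidded empty glass jar, 70 mm diameter, 86 mm high; origin at the centre of its underside
- flat_tin: bystander: flat food tin, 87 mm diameter, 40 mm high; origin at the centre of its underside
Things that resemble listed ones, but are neither listed nor needed, are in the scene too. Leave any blue look-alike of the mug alone.

How it is judged:
On the way:
1. the mug stands upright on the worktop under the spout, let go, while the gate is still shut (horizontal distance between mug_axis and spout below 0.018 m and height (world z) of mug_axis below 0.004 m and angle between mug's own z axis and vertical below 0.08 rad and contact force between each of the arm, the fingers and mug below 0.2 N and linear speed of mug below 0.01 m/s and value of joint gate below 0.004 m), for 0.2 s.
At the end, for the whole second after the job is handed in: The fingers still press on the hopper's gate with over 3 N and the gate stands still between 21 and 29 mm of its 50 mm travel. The mug stands upright (within 0.08 rad) and still on the worktop, untouched by the robot, its axis within 18 mm of the spout's middle (value of joint gate between 0.021 and 0.029 m and velocity of joint gate between -0.01 and 0.01 m/s and contact force between the fingers and hopper above 3 N and horizontal distance between mug_axis and spout below 0.018 m and height (world z) of mug_axis below 0.004 m and angle between mug's own z axis and vertical below 0.08 rad and linear speed of mug below 0.01 m/s and contact force between each of the fingers, the arm and mug below 0.2 N); the arm keeps its last pose, push and grip.
It fails at once if the mug is knocked over (angle between mug's own z axis and vertical above 1 rad).
It fails at once if a bystander is knocked about: the spice jar, salt shaker, glass jar or flat tin is shifted by more than 30 mm (distance of any of spice_jar, salt_shaker, glass_jar, flat_tin from where it was at the start of the episode above 0.03 m).
It also fails if it takes over 59 s, if anything falls off the work surface, if the arm or the gripper's body presses on something with over 40 N, if the wrist force passes 120 N, or if a joint passes its speed limit or range.

ROBOT

A 6-joint arm with a two-finger parallel gripper is mounted at the origin on the work surface; the furniture and walls round the work are solid. World frame = base frame: x ahead of the robot, y to its left, z up, the work surface at z = 0. Lengths are in m, angles in rad, forces in N, time in s.
With the tool pointing down it reaches from about 0.275 to 0.75 m from the base axis. Payload 10.2 kg.
Tool frame: the origin (TCP) lies between the finger pads; the fingertips stand 19 mm ahead of it and the grasp point (between the pads) is the TCP (robot.tip_extent is the distance from the TCP to the fingertips, in m); z points along the fingers, y is the line along which they close (so a half turn about z gives the same grasp; the last joint's range is limited). The gripper opens to 85 mm and grips with 20 to 120 N. Pads are 22 mm wide; open, the fingers measure 114 mm over their backs; the gripper's body (76 mm by 85 mm) begins 54 mm behind the grasp point. The pads swing forward as they close: fully open they stand 13 mm farther back than shut.
Start: joints at [1.045, 0.313, 1.498, -0, 1.331, -0.223], TCP at [0.157, 0.501, 0.25] pointing down, gripper open.
Joint ranges: [-2.94, 2.94], [-0.97, 2.17], [0.19, 2.56], [-1.23, 4.37], [0.02, 3.11], [-2.88, 2.88]. Speed limits (rad/s): [2.39, 2.39, 3.01, 3.14, 3.14, 3.14].

INTERFACE

Orientations are given as a unit quaternion [x, y, z, w].
In Python, from workcell import robot gives the robot as it stands. The module is installed in compiled form; this text tells all that it offers.
- The arm moves only by the shell command python3 -m handwheel 'ROWS'. ROWS is JSON, one flat list of numbers, 5 for each row, row after row: the finger opening in mm, from 0 to 85.4, then the shift along the tool's x, y, z in mm, then the turn about the tool's z in rad. A call has exactly 10 rows; each row shifts and turns the commanded pose from where the row before left it, along the tool's axes as they then stand; what a row does not reach is not made up. A row lasts 1/8 s, in which the tool goes at most 62.5 mm and 10.7 degrees, less where a joint would pass 70% of its speed; a pose out of reach is approached as far as the arm can. A call is refused whole if a number of a shift passes 62.5 or a number of a turn 0.188, either way. A call with a gripper value outside its range is refused whole. The fingers move at their own pace and stop on an object; the grip force is fixed at half the most. Time passes only in rows, so rows that do not move let the fingers close, or fill a call up. It gives the time, the measured TCP pose, the force, the opening and the grip force at its end, in the units of the state.
- robot.get_state(): the state, without advancing time (a new reading comes with each control period).
- robot.camera(name): name is "scene" or "top"; returns a dict with "img" (384x512x3 uint8, red, green, blue), "range_z" (384x512 float32, m along the optical axis (not along the pixel's ray), 0 where there is no reading), "fx", "fy", "cx", "cy" (pixels), "dist" ([k1, k2, p1, p2, k3] as OpenCV has them; the pictures are not rectified), "rvec" (rotation vector, rad) and "tvec" (3), from world to camera coordinates, as OpenCV has them. Camera axes: x right, y down, z forward; pixel columns grow to the right and rows downward; lengths in m; the calibration is good to about 2 mm. A picture is of the moment at which its call begins.
- robot.finish_job(): hands the job in; it is judged then, once.
The state is a dict: "clock": time; "q": joint angles; "qd": joint speeds; "effort": joint torques, N m; "eef_pos": TCP position; "orientation": TCP orientation; "force": force on the tool from outside, world axes, zero at the start; "moment": the same for the moment, N m; "width": finger opening in m; "grasp_force": force on a finger pad.
Only numpy, scipy, OpenCV 4.12 (cv2) and the standard library are available. Lean on these libraries where they do the work, as an engineer would, in place of code of your own. Each camera call takes 0.05 s, during which the arm holds its last target. There are 200 camera calls.

## Working session

There is one attempt and no reset: what is moved stays moved. The work goes in short steps, Python scripts to look and compute and a shell command to move; the robot and the scene stay as the last step left them, time stands still between calls to the robot, and variables do not carry over. Pictures are saved under pics/ and viewed, at most 10 in all, crops included, and the job is handed in when it is done.

```bash
mkdir -p pics
cat > h.py <<'E'
import numpy as np,cv2
from workcell import robot
def cam(n):
    c=robot.camera(n); c['K']=np.array([[c['fx'],0,c['cx']],[0,c['fy'],c['cy']],[0,0,1.]]);c['R']=cv2.Rodrigues(np.array(c['rvec'],float))[0];c['t']=np.array(c['tvec'],float).ravel();c['d']=np.array(c['dist'],float);return c
def rays(c,uv):
    p=cv2.undistortPoints(np.array(uv,float).reshape(-1,1,2),c['K'],c['d']).reshape(-1,2)
    return np.c_[p,np.ones(len(p))]
def onplane(c,uv,z):
    r=rays(c,uv)@c['R']; o=-c['R'].T@c['t']; return o+r*((z-o[2])/r[:,2])[:,None]
def cloud(c):
    v,u=np.mgrid[:384,:512]; uv=np.c_[u.ravel(),v.ravel()]
    r=rays(c,uv)*c['range_z'].ravel()[:,None]
    return ((r-c['t'])@c['R']).reshape(384,512,3)
def save(c,n): cv2.imwrite('pics/'+n,c['img'][:,:,::-1])
E
python3 - <<'E'
from h import *
for n in('scene','top'):
    c=cam(n);save(c,n+'1.png');print(n,-c['R'].T@c['t'],c['R'][2])
s=robot.get_state();print(s)
E
```

```text
scene [-0.27722796 -0.43879934  0.85117134] [ 0.73150551  0.3694765  -0.57305043]
top [-0.48471844 -0.33125456  1.49971213] [ 0.60040253  0.17361388 -0.78062476]
{'clock': 0.1, 'q': array([ 1.04458936e+00,  3.13387307e-01,  1.49838461e+00,  3.93696968e-05,
        1.33099114e+00, -2.23402766e-01]), 'qd': array([-0.00055877, -0.00042729, -0.00067312,  0.00050709,  0.00011948,
        0.00062822]), 'effort': array([ 2.12345258e-03, -4.12902474e+01, -2.60142964e+01, -1.85728773e-04,
        3.03299625e-03,  1.49863013e-05]), 'eef_pos': array([0.15644838, 0.50092442, 0.24978689]), 'orientation': array([ 1.50828947e-01,  9.88559703e-01, -5.37575928e-04, -2.32028098e-04]), 'force': array([ 0.04999858, -0.00412882, -0.08754926]), 'moment': array([ 0.00413439,  0.07443069, -0.02259243]), 'grasp_force': 0.0, 'width': 0.08556808435157841}
```

View pics/scene1.png

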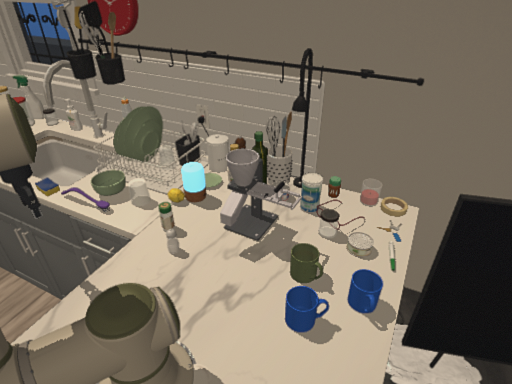

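View pics/top1.png

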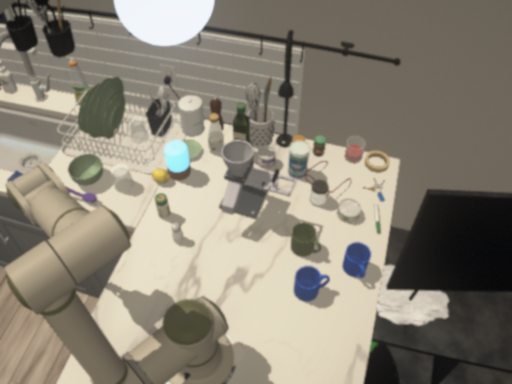

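Run:
```python
from h import *
for n in('scene','top'):
    c=cam(n);P=cloud(c);hsv=cv2.cvtColor(c['img'],cv2.COLOR_RGB2HSV)
    x,y,z=P[...,0],P[...,1],P[...,2]
    box=(290,240,330,285) if n=='scene' else (288,220,325,258)
    m=np.zeros((384,512),bool);m[box[1]:box[3],box[0]:box[2]]=1
    g=m&(z>.015)&(z<.11)&(c['range_z']>0)
    print(n,'mug hsv',np.median(hsv[g],0),g.sum(),z[g].max())
    r=g&(z>.085); Q=P[r]
    A=np.c_[2*Q[:,:2],np.ones(len(Q))];s=np.linalg.lstsq(A,(Q[:,:2]**2).sum(1),rcond=None)[0]
    print('rim c',s[:2],np.sqrt(s[2]+s[0]**2+s[1]**2))
    d=np.hypot(*(P[g][:,:2]-s[:2]).T); H=P[g][d>.05]; print('handle',len(H),H.mean(0) if len(H) else 0)
    # hopper
    b=(215,140,320,245) if n=='scene' else (215,130,300,220)
    m=np.zeros((384,512),bool);m[b[1]:b[3],b[0]:b[2]]=1
    r=m&(z>.302)&(z<.325);Q=P[r];print('hop rim',len(Q),Q.min(0),Q.max(0))
    f=m&(z>.006)&(z<.02)&(hsv[...,2]<110);Q=P[f];print('foot',len(Q),cv2.minAreaRect((Q[:,:2]*1000).astype(np.float32)))
    u0,v0,u1,v1=b; v1=290 if n=='scene' else 265;u1+=30
    k=cv2.resize(c['img'][v0:v1,u0:u1],None,fx=4 if n=='scene' else 4,fy=4,interpolation=cv2.INTER_CUBIC)
    cv2.imwrite(f'pics/{n}z.png',k[:600,:,::-1])
    np.save(n+'P.npy',P)
```

```text
scene mug hsv [34. 88. 67.] 996 0.09900498052818271
rim c [ 0.49296341 -0.22025367] 0.04274795832643623
handle 57 [ 0.46532596 -0.27555709  0.07074758]
hop rim 232 [ 5.44766023e-01 -2.78941417e-04  3.02000309e-01] [0.65421655 0.10602274 0.31442984]
foot 1040 ((774.67724609375, 40.011077880859375), (397.8921203613281, 380.73541259765625), 38.86454772949219)
top mug hsv [32. 59. 80.] 666 0.09926039493748869
rim c [ 0.49286378 -0.21908649] 0.04205643233576397
handle 40 [ 0.46477574 -0.27285417  0.06564985]
hop rim 162 [ 0.54602898 -0.00245279  0.30206519] [0.65804538 0.10527357 0.31667749]
foot 653 ((799.5802001953125, -32.88843536376953), (192.50265502929688, 470.26068115234375), 88.01728820800781)
```

View pics/scenez.png

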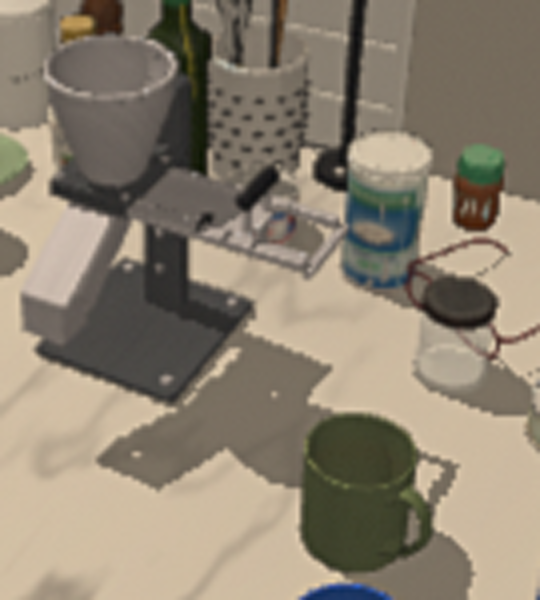

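Run:
```python
from h import *
C={}
for n in('scene','top'):
    P=np.load(n+'P.npy');Q=P.reshape(-1,3)
    near=np.hypot(Q[:,0]-.6,Q[:,1]-.053)
    R=Q[(near<.075)&(Q[:,2]>.304)&(Q[:,2]<.32)]
    (cx,cy),r=cv2.minEnclosingCircle((R[:,:2]*1000).astype(np.float32));print(n,'rim',cx,cy,r)
    A=np.c_[2*R[:,:2],np.ones(len(R))];s=np.linalg.lstsq(A,(R[:,:2]**2).sum(1),rcond=None)[0];print(' lsq',s[:2],np.sqrt(s[2]+s[:2]@s[:2]))
    B=Q[(near<.2)&(near>.07)&(Q[:,2]>.228)&(Q[:,2]<.25)];print(' bar',len(B),cv2.minAreaRect((B[:,:2]*1000).astype(np.float32)),np.median(B,0),B[:,:2].mean(0))
    img=cv2.imread(f'pics/{n}1.png');v=img.max(2)
    M=(np.hypot(P[...,0]-.6,P[...,1]-.053)<.2)&(P[...,2]>.008)&(P[...,2]<.018)
    M=cv2.morphologyEx(M.astype(np.uint8),cv2.MORPH_OPEN,np.ones((3,3)))
    k,l,st,_=cv2.connectedComponentsWithStats(M)
    for i in range(1,k):
        if st[i,4]>100:
            F=P[l==i];print(' foot',st[i],np.median(v[l==i]),cv2.minAreaRect((F[:,:2]*1000).astype(np.float32)))
    # bystander heights nearby: occupancy list z>.03 in the work area
    for name,z in(('spout',.112),):
        pass
```

```text
scene rim 599.9906005859375 53.65653991699219 55.1797981262207
 lsq [0.59943283 0.05298072] 0.051035302977520874
 bar 99 ((640.4541625976562, -33.631385803222656), (179.67822265625, 46.68979263305664), 45.585044860839844) [ 0.60067791 -0.08078833  0.24211422] [ 0.61831174 -0.0486031 ]
 foot [225 205  52  34 908] 74.0 ((649.6536865234375, 49.596275329589844), (148.43380737304688, 167.24087524414062), 87.77432250976562)
top rim 600.8883056640625 52.179168701171875 56.60969161987305
 lsq [0.59994124 0.05194655] 0.05100921184483976
 bar 72 ((647.1331176757812, -36.80010986328125), (185.2928924560547, 40.538455963134766), 39.977989196777344) [ 0.59513912 -0.08340822  0.24062757] [ 0.60129976 -0.07288959]
```

Run:
```python
from h import *
np.set_printoptions(precision=1,suppress=True)
a=np.array([.493,-.2197])
for n in('scene','top'):
    Q=np.load(n+'P.npy').reshape(-1,3)
    g=Q[(Q[:,2]>.02)&(Q[:,2]<.1)]; d=g[:,:2]-a; r=np.hypot(*d.T); k=(r>.047)&(r<.085)
    th=np.degrees(np.arctan2(d[k,1],d[k,0])); o=np.argsort(g[k,2])
    print(n,np.c_[th,r[k]*1000,g[k,2]*1000][o][::2])
    for psi in(-2.,):
        R=np.array([[np.cos(np.radians(psi)),-np.sin(np.radians(psi))],[np.sin(np.radians(psi)),np.cos(np.radians(psi))]])
        o=np.array([.6,.0527])-R@[.098,0]; L=np.c_[(Q[:,:2]-o)@R,Q[:,2]]*1000
        print('origin',o*1000)
        B=L[(np.abs(L[:,0]-98)<45)&(np.abs(L[:,1]+135)<25)&(L[:,2]>232)&(L[:,2]<250)];print('bar',len(B),B.min(0),B.max(0),cv2.fitLine(B[:,:2].astype(np.float32),cv2.DIST_L2,0,.01,.01).ravel())
        S=L[(L[:,0]>-40)&(L[:,0]<30)&(np.abs(L[:,1])<50)&(L[:,2]>105)&(L[:,2]<160)];print('chute',len(S),np.percentile(S,[1,50,99],axis=0))
```

```text
scene [[-118.5   51.4   25.7]
 [-108.6   47.2   29.7]
 [-117.6   49.5   32.5]
 [-120.2   60.3   39.4]
 [-118.8   58.4   41.2]
 [-119.4   63.    45.7]
 [-118.2   61.2   47.6]
 [-118.    68.7   54.2]
 [-115.3   69.2   56.7]
 [-112.6   69.9   59.4]
 [-112.9   69.6   63.7]
 [  31.7   47.1   67.4]
 [-119.5   68.6   68. ]
 [-118.9   67.4   70.8]
 [-117.2   68.8   75. ]
 [-113.2   68.3   75.7]
 [-120.5   68.5   77.1]
 [-111.8   66.7   77.4]
 [-117.4   64.2   79.6]
 [-120.1   63.1   80.5]
 [-111.9   66.2   81.3]
 [  58.7   47.    82.7]
 [-117.2   63.5   83.1]
 [-117.3   55.1   84.6]
 [-120.9   58.8   85.6]
 [-111.5   61.4   85.7]
 [-111.8   57.6   87.3]
 [-116.6   54.    87.4]
 [-113.4   47.1   88.5]
 [-120.3   48.6   89.1]
 [-111.6   61.    89.6]
 [-116.8   57.9   90.8]
 [-111.3   52.9   91.7]
 [-117.4   54.1   92.2]
 [  81.7   48.    94.2]
 [  69.4   47.9   95.5]]
origin [502.1  56.1]
bar 68 [  65.3 -142.6  233. ] [ 123.2 -127.3  246.9] [   1.    -0.    91.3 -136.4]
chute 242 [[-19.2 -22.  113.8]
 [-12.1  -8.3 141.3]
 [ 29.3  23.6 159.5]]
top [[-123.9   50.4   25.4]
 [-121.7   48.2   27.2]
 [-115.9   48.5   28.6]
 [-119.9   54.7   39.5]
 [-124.    58.4   41.7]
 [-120.2   59.1   44.8]
 [-121.7   64.3   52.4]
 [-121.3   68.    56.4]
 [-120.2   66.4   59.5]
 [-120.8   71.    65.5]
 [-121.3   66.5   67.2]
 [-119.7   64.5   69.5]
 [-112.1   66.    73.6]
 [-120.7   64.5   76.9]
 [-120.4   59.5   77.2]
 [-105.1   53.1   78.3]
 [-112.2   52.8   80. ]
 [-119.6   58.2   81.2]
 [-120.9   63.9   82.7]
 [  24.    48.    85.5]
 [-124.9   47.9   86.7]
 [  32.6   48.4   87. ]
 [-122.6   55.5   87.5]
 [-116.2   50.2   87.8]
 [  58.3   47.6   90.3]]
origin [502.1  56.1]
bar 63 [  68.1 -144.4  232.1] [ 124.2 -128.5  248.4] [   1.    -0.    94.1 -136.7]
chute 192 [[-20.9 -22.5 110.8]
 [-11.7  -4.2 146.1]
 [ 23.2  22.1 159.2]]
```

```bash
cat >> h.py <<'E'
def go(x,y,z,th,n=10):
    s=robot.get_state();p=s['eef_pos'];from scipy.spatial.transform import Rotation as T
    M=T.from_quat(s['orientation']).as_matrix();t=np.arctan2(M[1,0],M[0,0])
    w=(np.radians(th)-t+np.pi)%(2*np.pi)-np.pi
    d=M.T@(np.array([x,y,z])-p)*1000
    print('clock',s['clock'],'p',p.round(4),'th',np.degrees(t).round(1),'tilt',M[2].round(3),'F',np.round(s['force'],1),'w',round(s['width'],4),'g',s['grasp_force'])
    print('total shift',d.round(1),'turn',round(-w,3),'per row',(d/n).round(2),round(-w/n,4))
E
python3 -m handwheel '[85,0,0,0,0.172,85,0,0,0,0.172,85,0,0,0,0.172,85,0,0,0,0.172,85,0,0,0,0.172,85,0,0,0,0.172,85,0,0,0,0.172,85,0,0,0,0.172,85,0,0,0,0.172,85,0,0,0,0.172]'
python3 - <<'E'
from h import *
go(.464,-.279,.25,64,20)
for n in('scene','top'):
    Q=np.load(n+'P.npy').reshape(-1,3);m=cv2.cvtColor(cv2.imread(f'pics/{n}1.png'),cv2.COLOR_BGR2HSV).reshape(-1,3)
    k=(m[:,0]>100)&(m[:,0]<130)&(m[:,1]>120)&(Q[:,2]>.02)&(Q[:,2]<.12)&(Q[:,1]<-.1)&(Q[:,0]<.8)
    B=Q[k];_,l,c=cv2.kmeans(B[:,:2].astype(np.float32),2,None,(3,50,1e-4),5,2)
    for i in(0,1): b=B[l[:,0]==i];print(n,b.min(0),b.max(0))
E
```

```text
clock: 1.45
eef_pos: [0.1565, 0.5011, 0.2501]
orientation: [0.849, 0.528, -0.0, 0.0]
force: [0.3, 0.2, 0.5]
width: 0.0852
grasp_force: 0.0
clock 1.45 p [0.1565 0.5011 0.2501] th 63.8 tilt [-0. -0. -1.] F [0.3 0.2 0.5] w 0.0852 g 0.0
total shift [-5.639e+02  6.205e+02  3.000e-01] turn -0.004 per row [-2.820e+01  3.103e+01  2.000e-02] -0.0002
scene [ 0.39675322 -0.45245671  0.02005821] [ 0.50899893 -0.37068898  0.09793236]
scene [ 0.28200683 -0.33595302  0.02000551] [ 0.36917353 -0.22920823  0.09913248]
top [ 0.28216777 -0.32154947  0.02064526] [ 0.36446756 -0.23935141  0.09841859]
top [ 0.39784906 -0.44864888  0.02025511] [ 0.50699025 -0.37261816  0.1007122 ]
```

```bash
M='python3 -m handwheel'; python3 -m handwheel '[85,-28.2,31,0,0,85,-28.2,31,0,0,85,-28.2,31,0,0,85,-28.2,31,0,0,85,-28.2,31,0,0,85,-28.2,31,0,0,85,-28.2,31,0,0,85,-28.2,31,0,0,85,-28.2,31,0,0,85,-28.2,31,0,0]' >/dev/null
python3 -m handwheel '[85,-28.2,31,0,0,85,-28.2,31,0,0,85,-28.2,31,0,0,85,-28.2,31,0,0,85,-28.2,31,0,0,85,-28.2,31,0,0,85,-28.2,31,0,0,85,-28.2,31,0,0,85,-28.2,31,0,0,85,-28.2,31,0,0]' >/dev/null
python3 - <<'E'
from h import *
go(.464,-.279,.062,64,10)
c=cam('scene');cv2.imwrite('pics/a.png',cv2.resize(c['img'][160:310,230:400],None,fx=3,fy=3)[:,:,::-1])
E
```

```text
clock 3.95 p [ 0.4683 -0.2784  0.2501] th 64.1 tilt [ 0. -0. -1.] F [-0.6  0.9  0.6] w 0.0848 g 0.0
total shift [ -2.5  -3.5 188.1] turn 0.002 per row [-0.25 -0.35 18.81] 0.0002
```

View pics/a.png

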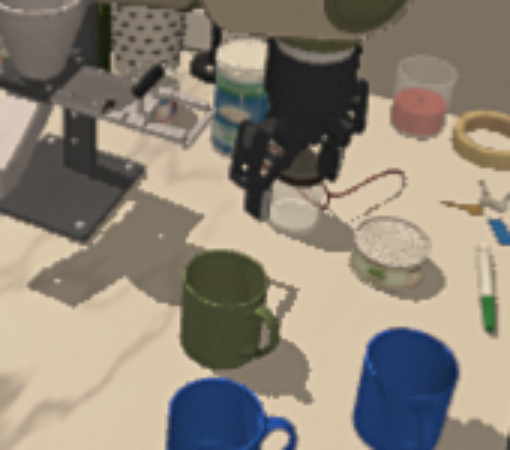

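The gripper hangs above the mug's handle (crop 265,330), its fingers straddling it, and the blue mugs (crop 210,420 and 405,390) are clear; I descend and grip.

```bash
python3 -m handwheel '[85,-2.5,-3.5,10,0,85,0,0,20,0,85,0,0,20,0,85,0,0,20,0,85,0,0,20,0,85,0,0,20,0,85,0,0,20,0,85,0,0,20,0,85,0,0,20,0,85,0,0,15,0]' >/dev/null
python3 -m handwheel '[85,0,0,3,0,60,0,0,0,0,50,0,0,0,0,40,0,0,0,0,30,0,0,0,0,20,0,0,0,0,10,0,0,0,0,5,0,0,0,0,5,0,0,0,0,5,0,0,0,0]'
python3 -c "
from h import *
go(.464,-.279,.072,64,10)"
```

```text
clock: 6.5
eef_pos: [0.4639, -0.278, 0.0626]
orientation: [0.848, 0.531, 0.0, 0.0]
force: [0.3, -0.6, 5.4]
width: 0.0167
grasp_force: 57.2
clock 6.5 p [ 0.4639 -0.278   0.0626] th 64.1 tilt [-0.     0.001 -1.   ] F [ 0.3 -0.6  5.4] w 0.0167 g 57.200192179880105
total shift [-0.9  0.5 -9.4] turn 0.002 per row [-0.09  0.05 -0.94] 0.0002
```

```bash
python3 -m handwheel '[5,0,0,-4,0,5,0,0,-4,0,5,0,0,-2,0,5,0,0,0,0,5,0,0,0,0,5,0,0,0,0,5,0,0,0,0,5,0,0,0,0,5,0,0,0,0,5,0,0,0,0]'
python3 - <<'E'
from h import *
go(.43,-.13,.0726,64,10)
c=cam('top');P=cloud(c);Q=np.load('sceneP.npy')
for nm,b in(('salt',(163,228,180,255)),('spice',(158,202,175,232))):
    q=Q[b[1]:b[3],b[0]:b[2]].reshape(-1,3);q=q[(q[:,2]>.03)&(q[:,2]<.12)];print(nm,np.median(q,0))
E
```

```text
clock: 7.75
eef_pos: [0.4637, -0.2778, 0.0723]
orientation: [0.848, 0.531, 0.0, -0.0]
force: [-0.2, -0.7, -3.9]
width: 0.0162
grasp_force: 57.4
clock 7.75 p [ 0.4637 -0.2778  0.0723] th 64.1 tilt [ 0. -0. -1.] F [-0.2 -0.7 -3.9] w 0.0162 g 57.43861520430073
total shift [118.2 -94.9  -0.3] turn 0.002 per row [11.82 -9.49 -0.03] 0.0002
salt [0.38935421 0.21454485 0.06082643]
spice [0.47420755 0.30328989 0.08279651]
```

```bash
python3 -m handwheel '[5,11.8,-9.5,0,0,5,11.8,-9.5,0,0,5,11.8,-9.5,0,0,5,11.8,-9.5,0,0,5,11.8,-9.5,0,0,5,11.8,-9.5,0,0,5,11.8,-9.5,0,0,5,11.8,-9.5,0,0,5,11.8,-9.5,0,0,5,11.8,-9.5,0,0]' >/dev/null
python3 -m handwheel '[5,0,0,0,0.115,5,0,0,0,0.115,5,0,0,0,0.115,5,0,0,0,0.115,5,0,0,0,0.115,5,0,0,0,0.115,5,0,0,0,0.115,5,0,0,0,0.115,5,0,0,0,0.115,5,0,0,0,0.115]' >/dev/null
python3 - <<'E'
from h import *
go(.4295,.0583,.0723,-2,10)
for n in('scene','top'):
    c=cam(n);P=cloud(c).reshape(-1,3);m=cv2.cvtColor(c['img'],cv2.COLOR_RGB2HSV).reshape(-1,3)
    k=(np.hypot(P[:,0]-.496,P[:,1]+.13)<.055)&(P[:,2]>.03)&(P[:,2]<.12)&(m[:,1]>40)
    Q=P[k&(P[:,2]>.09)];s=np.linalg.lstsq(np.c_[2*Q[:,:2],np.ones(len(Q))],(Q[:,:2]**2).sum(1),rcond=None)[0]
    print(n,len(Q),s[:2],np.sqrt(s[2]+s[:2]@s[:2]),np.percentile(Q[:,2],98),P[k].min(0),P[k].max(0))
    if n=='scene': cv2.imwrite('pics/b.png',cv2.resize(c['img'][140:300,190:360],None,fx=3,fy=3)[:,:,::-1])
E
```

```text
clock 10.3 p [ 0.4296 -0.1295  0.0722] th -2.0 tilt [-0. -0. -1.] F [ 0.2  0.7 -3.5] w 0.0165 g 57.817938419175334
total shift [  -6.7 -187.7   -0. ] turn -0.0 per row [ -0.67 -18.77  -0.  ] -0.0
scene 75 [ 0.49583983 -0.1328175 ] 0.04148179065791688 0.10638954702472138 [ 0.45253815 -0.17578815  0.03057329] [ 0.54014158 -0.10674972  0.10828755]
top 23 [ 0.49648742 -0.14156622] 0.035305732581466964 0.10703612240260481 [ 0.45584852 -0.17744335  0.03321009] [ 0.53433238 -0.11639619  0.10707684]
```

View pics/b.png

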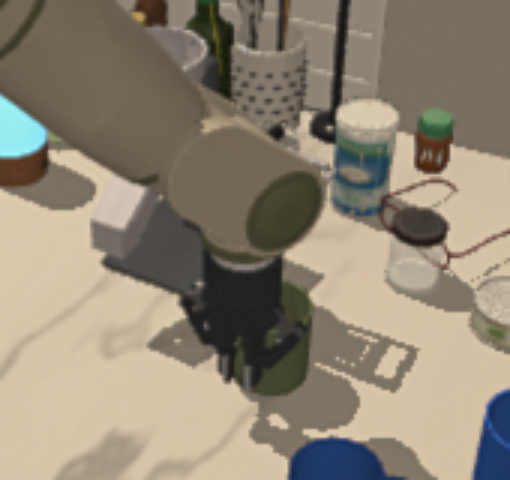

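The mug hangs level in the gripper (crop 270,350), its rim centre measured near (0.496, -0.1325); the way to the spout (crop 125,220) is free.

```bash
python3 -m handwheel '[5,-0.7,-15,0,0,5,-0.7,-20,0,0,5,-0.7,-23,0,0,5,-0.7,-23,0,0,5,-0.7,-23,0,0,5,-0.7,-23,0,0,5,-0.7,-23,0,0,5,-0.7,-20,0,0,5,-0.7,-13,0,0,5,-0.7,-5.5,0,0]'
python3 -m handwheel '[5,0,0,0,0,5,0,0,-0,0,5,0,0,2,0,5,0,0,2,0,5,0,0,2,0,5,0,0,2,0,5,0,0,1,0,5,0,0,0,0,5,0,0,0,0,5,0,0,0,0]'
python3 - <<'E'
from h import *
go(.4295,.0583,.0623,-2,10)
for n in('scene','top'):
    c=cam(n);P=cloud(c).reshape(-1,3);m=cv2.cvtColor(c['img'],cv2.COLOR_RGB2HSV).reshape(-1,3)
    k=(np.hypot(P[:,0]-.496,P[:,1]-.056)<.055)&(P[:,2]>.02)&(P[:,2]<.11)&(m[:,1]>60)
    print(n,k.sum(),P[k].min(0),P[k].max(0),np.median(m[k],0))
    if n=='scene': cv2.imwrite('pics/c.png',cv2.resize(c['img'][110:270,150:320],None,fx=3,fy=3)[:,:,::-1])
E
```

```text
clock: 11.65
eef_pos: [0.4284, 0.0594, 0.0723]
orientation: [1.0, -0.015, -0.0, -0.0]
force: [-0.2, -0.4, -3.7]
width: 0.0162
grasp_force: 57.8
clock: 12.9
eef_pos: [0.4288, 0.0585, 0.0633]
orientation: [1.0, -0.016, 0.0, 0.0]
force: [-0.2, 0.3, -1.6]
width: 0.0163
grasp_force: 57.9
clock 12.9 p [0.4288 0.0585 0.0633] th -1.8 tilt [ 0.  0. -1.] F [-0.2  0.3 -1.6] w 0.0163 g 57.911743886070326
total shift [0.8 0.2 1. ] turn 0.004 per row [0.08 0.02 0.1 ] 0.0004
scene 342 [0.44391943 0.01148165 0.02032244] [0.53803836 0.08568717 0.09859378] [34. 86. 68.]
top 45 [0.4626778  0.01276745 0.02046456] [0.53707604 0.0565138  0.09752327] [32. 65. 76.]
```

View pics/c.png

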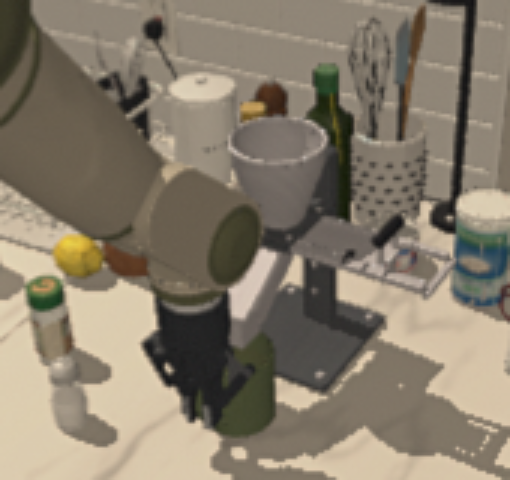

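The mug is under the spout (crop 240,390), the gripper body clear of the chute and salt shaker; I set it down, open and back off.

```bash
python3 -m handwheel '[5,0,0,1,0,5,0,0,0,0,25,0,0,0,0,35,0,0,0,0,60,0,0,0,0,85,0,0,0,0,85,0,0,0,0,85,0,0,0,0,85,0,0,0,0,85,0,0,0,0]'
python3 -m handwheel '[85,-8,0,0,0,85,-8,0,0,0,85,-8,0,0,0,85,-8,0,0,0,85,-8,0,0,0,85,-8,0,0,0,85,-8,0,0,0,85,-8,0,0,0,85,-8,0,0,0,85,-8,0,0,0]'
python3 -m handwheel '[85,0,0,-30,0,85,0,0,-30,0,85,0,0,-30,0,85,0,0,-30,0,85,0,0,-30,0,85,0,0,-30,0,85,0,0,-30,0,85,0,0,-30,0,85,0,0,-30,0,85,0,0,-10,0]'
python3 - <<'E'
from h import *
go(.5955,-.082,.34,-2,10)
c=cam('scene')
P=cloud(c);Q=P.reshape(-1,3);m=cv2.cvtColor(c['img'],cv2.COLOR_RGB2HSV).reshape(-1,3)
k=(np.hypot(Q[:,0]-.496,Q[:,1]-.056)<.055)&(Q[:,2]>.02)&(Q[:,2]<.105)&(m[:,1]>60)
r=Q[k&(Q[:,2]>.088)];s=np.linalg.lstsq(np.c_[2*r[:,:2],np.ones(len(r))],(r[:,:2]**2).sum(1),rcond=None)[0]
print(k.sum(),Q[k].min(0),Q[k].max(0),s[:2],np.sqrt(s[2]+s[:2]@s[:2]))
cv2.imwrite('pics/d.png',cv2.resize(c['img'][110:270,150:320],None,fx=3,fy=3)[:,:,::-1])
E
```

```text
clock: 14.25
eef_pos: [0.4287, 0.0585, 0.0623]
orientation: [1.0, -0.016, 0.0, 0.0]
force: [-0.0, 0.4, -0.9]
width: 0.0852
grasp_force: 0.0
clock: 15.5
eef_pos: [0.3482, 0.061, 0.0623]
orientation: [1.0, -0.016, 0.0, 0.0]
force: [0.3, 0.5, -0.6]
width: 0.0849
grasp_force: 0.0
clock: 16.75
eef_pos: [0.3488, 0.061, 0.3433]
orientation: [1.0, -0.016, 0.001, 0.0]
force: [0.4, 0.2, -0.3]
width: 0.0846
grasp_force: 0.0
clock 16.75 p [0.3488 0.061  0.3433] th -1.8 tilt [ 0.002  0.    -1.   ] F [ 0.4  0.2 -0.3] w 0.0846 g 0.0
total shift [251.  135.2   3.8] turn 0.004 per row [25.1  13.52  0.38] 0.0004
625 [0.44124967 0.01132551 0.02062606] [0.53861896 0.09739188 0.09853751] [0.49290983 0.05481251] 0.04122892258210082
```

View pics/d.png

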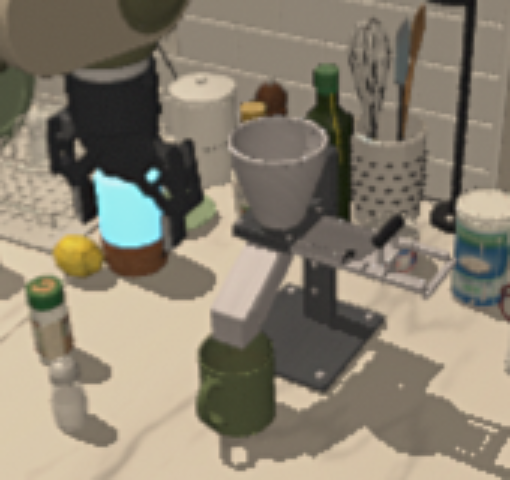

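The mug stands upright under the spout (crop 235,385), free of the gripper, with its axis about 7 mm from the spout's. The gate is still shut; now to the pull bar (crop 388,235).

```bash
python3 -m handwheel '[85,0,13.6,0,0,85,0,13.6,0,0,85,0,13.6,0,0,85,0,13.6,0,0,85,0,13.6,0,0,85,0,13.6,0,0,85,0,13.6,0,0,85,0,13.6,0,0,85,0,13.6,0,0,85,0,13.6,0,0]' >/dev/null
python3 -m handwheel '[85,15,0,0,0,85,25,0,0,0,85,29,0,0,0,85,30,0,0,0,85,30,0,0,0,85,30,0,0,0,85,30,0,0,0,85,27,0,0,0,85,20,0,0,0,85,14,0,0,0]'
python3 - <<'E'
from h import *
go(.595,-.083,.238,-2,10)
c=cam('scene');cv2.imwrite('pics/e.png',cv2.resize(c['img'][110:270,190:360],None,fx=3,fy=3)[:,:,::-1])
E
```

```text
clock: 19.3
eef_pos: [0.5959, -0.082, 0.3411]
orientation: [1.0, -0.015, -0.0, -0.0]
force: [1.3, -0.0, -0.3]
width: 0.0848
grasp_force: 0.0
clock 19.3 p [ 0.5959 -0.082   0.3411] th -1.8 tilt [-0.001 -0.001 -1.   ] F [ 1.3 -0.  -0.3] w 0.0848 g 0.0
total shift [ -0.8   1.1 103.1] turn 0.004 per row [-0.08  0.11 10.31] 0.0004
```

View pics/e.png

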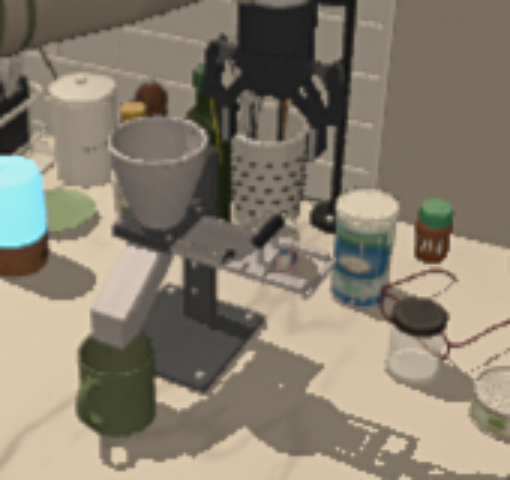

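The fingers hang above the pull bar (crop 268,230), one on each side, clear of the funnel; I descend and grip.

```bash
python3 -m handwheel '[85,-0.8,1,10,0,85,0,0,12,0,85,0,0,12,0,85,0,0,12,0,85,0,0,12,0,85,0,0,12,0,85,0,0,12,0,85,0,0,9,0,85,0,0,7,0,85,0,0,5,0]'
python3 -m handwheel '[60,0,0,0,0,50,0,0,0,0,40,0,0,0,0,30,0,0,0,0,20,0,0,0,0,10,0,0,0,0,0,0,0,0,0,0,0,0,0,0,0,0,0,0,0,0,0,0,0,0]'
python3 - <<'E'
from h import *
go(.595,-.083,.238,-2,10)
c=cam('scene');np.save('pics/shut.npy',c['img'])
E
```

```text
clock: 20.6
eef_pos: [0.5936, -0.0837, 0.239]
orientation: [1.0, -0.016, 0.0, 0.0]
force: [0.0, -0.2, -0.2]
width: 0.085
grasp_force: 0.0
clock: 21.85
eef_pos: [0.5936, -0.0836, 0.2396]
orientation: [1.0, -0.016, 0.0, -0.0]
force: [-1.7, 4.6, 5.0]
width: 0.0137
grasp_force: 58.8
clock 21.85 p [ 0.5936 -0.0836  0.2396] th -1.8 tilt [ 0. -0. -1.] F [-1.7  4.6  5. ] w 0.0137 g 58.75409781932831
total shift [ 1.4 -0.6  1.6] turn 0.004 per row [ 0.14 -0.06  0.16] 0.0004
```

```bash
python3 -m handwheel '[0,0,3,0,0,0,0,3.5,0,0,0,0,3.5,0,0,0,0,3.5,0,0,0,0,3.5,0,0,0,0,3,0,0,0,0,3,0,0,0,0,1.5,0,0,0,0,0,0,0,0,0,0,0,0]'
python3 - <<'E'
from h import *
go(.595,-.1086,.238,-2,10)
c=cam('scene');a=np.load('pics/shut.npy');b=c['img']
f=lambda i:cv2.resize(i[170:225,225:310],None,fx=6,fy=5,interpolation=cv2.INTER_CUBIC)
cv2.imwrite('pics/f.png',np.vstack([f(a),f(b)])[:,:,::-1])
E
```

```text
clock: 23.15
eef_pos: [0.5925, -0.1073, 0.2395]
orientation: [1.0, -0.015, -0.0, -0.001]
force: [-2.8, 9.0, 6.4]
width: 0.014
grasp_force: 59.0
clock 23.15 p [ 0.5925 -0.1073  0.2395] th -1.8 tilt [-0.001 -0.002 -1.   ] F [-2.8  9.   6.4] w 0.014 g 58.989397287368774
total shift [2.5 1.2 1.5] turn 0.004 per row [0.25 0.12 0.15] 0.0004
```

View pics/f.png

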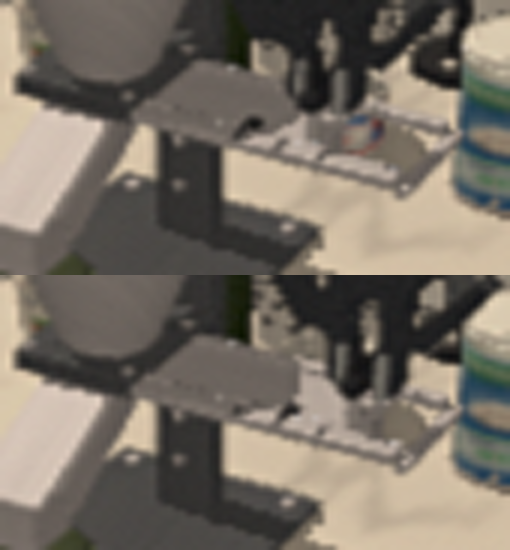

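The pictures show the pointer gone from the shut mark (245,125 in the upper half) to the middle mark (about 285,410 in the lower half). The 23.7 mm of hand travel and the 9.0 N spring force agree. I hold once to settle, then hand in.

```bash
python3 -m handwheel '[0,0,0.5,0,0,0,0,0,0,0,0,0,0,0,0,0,0,0,0,0,0,0,0,0,0,0,0,0,0,0,0,0,0,0,0,0,0,0,0,0,0,0,0,0,0,0,0,0,0,0]'
python3 -c "
from h import *
print(robot.finish_job())"
```

```text
clock: 24.45
eef_pos: [0.5924, -0.1077, 0.2395]
orientation: [1.0, -0.015, -0.0, -0.001]
force: [-3.9, 9.2, 5.9]
width: 0.0141
grasp_force: 59.0
the job is handed in; nothing more can be done
None
```

The mug stands upright and released, about 7 mm off the spout's centre, and the gripper is holding the gate at about half travel (24–25 mm by hand travel, 9.2 N spring pull); I handed the job in at 24.5 s but got no verdict back.

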